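Close the battery bay of the work lamp

ROBOT

A 7-joint arm with a two-finger parallel gripper is mounted at the origin on a cart in front of the work surface, level with it; the furniture and walls round the work are solid. World frame = base frame: x ahead of the robot, y to its left, z up, the work surface at z = 0. Lengths are in m, angles in rad, forces in N, time in s.
With the tool pointing down it reaches from about 0.375 to 0.925 m from the base axis. Payload 3.1 kg.
Tool frame: the origin (TCP) lies at the very end of the fingers, on their centre line; the grasp point (between the pads) lies 19 mm behind it; z points along the fingers, y is the line along which they close (so a half turn about z gives the same grasp; the last joint's range is limited). The gripper opens to 85 mm and grips with 20 to 120 N. Pads are 22 mm wide; open, the fingers measure 114 mm over their backs; the gripper's body (76 mm by 85 mm) begins 54 mm behind the grasp point. The pads swing forward as they close: fully open they stand 13 mm farther back than shut.
Start: joints at [-1.239, 0.383, 0.044, 1.598, -0.018, 1.161, -0.05], TCP at [0.271, 0.591, 0.231] pointing down, gripper open.
Joint ranges: [-2.61, 2.61], [-0.41, 2.15], [-1.48, 1.57], [0, 2.5], [-1.57, 4.71], [0.05, 1.97], [-2.85, 2.85]. Speed limits (rad/s): [2.79, 2.79, 3.14, 3.14, 3.14, 3.14, 3.14].

INTERFACE

Orientations are given as a rotation vector (axis times angle).
In Python, from cell import arm gives the robot as it stands.
- The arm moves only by the shell command python3 -m crank 'ROWS' [FORCE]. ROWS is JSON, one flat list of numbers, 7 for each row, row after row: the opening, from 0 (shut) to 1 (fully open), then the shift along the tool's x, y, z in mm, then the turn, a rotation vector about the tool's x, y, z in degrees. In form: [grip, x, y, z, rx, ry, rz, grip, x, y, z, rx, ry, rz, ...]. A call has 1 to 12 rows; each row is the pose to reach, as a shift and turn from the pose commanded when the call began, along the tool's axes at that moment; what a row does not reach only later rows make up. A row lasts 1/10 s, in which the tool goes at most 50 mm and 8.59 degrees, less where a joint would pass 70% of its speed; a pose out of reach is approached as far as the arm can. A call with a gripper value outside its range is refused whole. The fingers move at their own pace and stop on an object; FORCE is the grip in N (left out, the last holds). Time passes only in rows, so rows that repeat a pose let the fingers close. It gives the time, the measured TCP pose, the force, the opening and the grip force at its end, in the units of the state.
- arm.observe(): the state, without advancing time (a new reading comes with each control period).
- arm.camera(name): name is "scene" or "top" or "wrist"; returns the picture (384x512x3 uint8, blue, green, red); there is no depth.
- arm.calibration(name): a dict with "fx", "fy", "cx", "cy" (pixels), "R" (3x3) and "t" (3): a world point X has camera coordinates R X + t. Camera axes: x right, y down, z forward; pixel columns grow to the right and rows downward; lengths in m; the calibration is good to about 2 mm. A picture is of the moment at which its call begins: read the wrist's pose just before it. calibration takes no time and is no camera call; for the wrist camera it gives the pose at the moment of the call.
- arm.close_job(): hands the job in; it is judged then, once.
The state is a dict: "time": time; "q": joint angles; "qd": joint speeds; "tau": joint torques, N m; "eef_pos": TCP position; "orientation": TCP orientation; "force": force on the tool from outside, world axes, zero at the start; "moment": the same for the moment, N m; "grip_width": finger opening in m; "gripper_force": force on a finger pad.
Only numpy, scipy, OpenCV 4.12 (cv2) and the standard library are available. Lean on these libraries where they do the work, as an engineer would, in place of code of your own. Each camera call takes 0.05 s, during which the arm holds its last target. There are 200 camera calls.

TASK

Close the battery bay of the orange work lamp with its own orange cover; the wider blue cover belongs to another lamp, so leave it lying where it is. Hold the cover with its back edge raised, hook its front lip under the bridge at the end of the bay, then pivot the back down until the spring catch snaps over it and the cover is shut flat, and let go.

Things in the scene. Friction and masses are not known exactly. Their poses are not given: they have to be found in the camera images.
- lamp: Orange lamp fixed face down on the bench, 150x100 mm, top z=50. Origin: centre at bench level, x to its catch end. Open bay x -36..36, y -28..28, cells inside below the top. Bridge at the -x end: slot opening to +x, mouth x=-45, z 50..62, 64 wide, back wall x=-63; bridge top z=66. Cheeks stop the cover's shoulders at x=-45. Shut cover: origin x -58..-53, y 0 +-6, z 50, axes as the lamp's
- orange_cover: Orange cover (mm), 70 g, flat on the bench, grip up. Origin: middle of the lip's front edge, underside; x from lip to back, z up. Lip x 0..13, 52 wide, 4 thick, underside level with the plate's. Plate x 13..103, 76 wide, 5 thick. Grip: fin along x on top, 12 thick in y, x 36..80, y=0, top z=30. Tilted 15 to 20 degrees, lip low, it goes fully into the slot, back edge clear over the catch
- blue_cover: Blue cover of another lamp, flat on the bench, grip up; shaped like the orange cover, origin and axes the same, but plate 94 mm wide and lip 76 mm wide, too wide for the slot. A blue bench vise, 0.17 m high, stands at x 0.18..0.47, y -0.15..0.04: carry things over or round it. A wall shelf overhangs x > 0.66 from z = 0.47 up; a grinder 0.3 m high stands at x 0.33..0.52, y > 0.37
- catch (a joint): Black spring catch on the lamp, 26 wide at y=0, x 41..58, up to z=73 (mm, lamp frame). Value: m pushed back to lamp +x, 0 at rest, at most 0.012. Ramp in front, 30 degrees off upright, lower end x=41.5, z=57. The cover's back edge pressed down on it (5 to 15 N) pushes it back 4 to 8 mm; it springs to 0 over the cover's top once that is down. 2 N at rest + 250 N/m

How it is judged:
On the way:
1. the lip of the orange cover is in the slot under the bridge while its back edge is still raised (x of orange_cover in the frame of lamp between -0.066 and -0.05 m and y of orange_cover in the frame of lamp between -0.012 and 0.012 m and z of orange_cover in the frame of lamp between 0.047 and 0.06 m and angle between orange_cover's own z axis and vertical between 0.08 and 0.7 rad), for 0.1 s.
At the end, for the whole second after the job is handed in: The orange cover is shut on the lamp: lip under the bridge (its edge 50 to 66 mm from the lamp's centre, within 12 mm of the middle line), flat on the case top within 6 mm and about 3 degrees, in line with the lamp within about 10 degrees, the catch back at rest within 2 mm, and everything still (x of orange_cover in the frame of lamp between -0.066 and -0.05 m and y of orange_cover in the frame of lamp between -0.012 and 0.012 m and z of orange_cover in the frame of lamp between 0.047 and 0.056 m and angle between orange_cover's own z axis and vertical below 0.06 rad and angle between the x axis of orange_cover and the x axis of lamp, either way round below 0.17 rad and value of joint catch below 0.002 m and linear speed of orange_cover below 0.02 m/s); the robot touches nothing.
It fails at once if the blue cover is moved more than 40 mm (distance of blue_cover from where it was at the start of the episode above 0.04 m).
It also fails if it takes over 45 s, if anything falls off the work surface, if the arm or the gripper's body presses on something with over 40 N, if the wrist force passes 120 N, or if a joint passes its speed limit or range.

## Working session

There is one attempt and no reset: what is moved stays moved. The work goes in short steps, Python scripts to look and compute and a shell command to move; the robot and the scene stay as the last step left them, time stands still between calls to the robot, and variables do not carry over. Pictures are saved under pics/ and viewed, at most 10 in all, crops included, and the job is handed in when it is done.

```bash
mkdir -p pics; ls
python3 - <<'E'
from cell import arm
import cv2
for n in("top","scene"):
    im=arm.camera(n); cv2.imwrite(f"pics/{n}1.png",im)
    c=arm.calibration(n); print(n,c)
s=arm.observe();print(s)
E
```

```text
pics
top {'fx': 356.77783305946866, 'fy': 356.77783305946866, 'cx': 256.61005825781257, 'cy': 196.4558582993319, 'R': array([[ 0.00957844, -0.99992115,  0.00812044],
       [-0.99579073, -0.01027852, -0.09107783],
       [ 0.09115412, -0.00721388, -0.99581067]]), 't': array([-0.00941854,  0.43887095,  0.85536807])}
scene {'fx': 369.99914258021107, 'fy': 369.99914258021107, 'cx': 253.81804148824466, 'cy': 189.29313760274937, 'R': array([[ 0.70577217, -0.70838303,  0.00889495],
       [-0.4198803 , -0.42837962, -0.80011964],
       [ 0.57060159,  0.56096737, -0.59977449]]), 't': array([-0.32234073,  0.23095144,  0.6288071 ])}
{'time': 0.1, 'q': array([-1.23882381,  0.38377898,  0.04383816,  1.59942014, -0.01792262,
        1.16122816, -0.04991148]), 'qd': array([ 0.00013483,  0.00056154,  0.00071853, -0.00409324,  0.00034131,
        0.00055399, -0.0005553 ]), 'tau': array([ 2.12798273e-03, -4.34728646e+01,  1.02888856e+00, -2.50455612e+01,
        1.08279765e-02,  5.42876965e-03,  2.92127517e-06]), 'eef_pos': array([0.2704669, 0.5901032, 0.2299947]), 'orientation': array([-0.66972406, -3.06895094,  0.00378025]), 'force': array([-0.24470842, -0.15399581, -0.35855731]), 'moment': array([0.0038405 , 0.02400047, 0.01569043]), 'gripper_force': 0.0, 'grip_width': 0.08555897353562743}
```

View pics/top1.png

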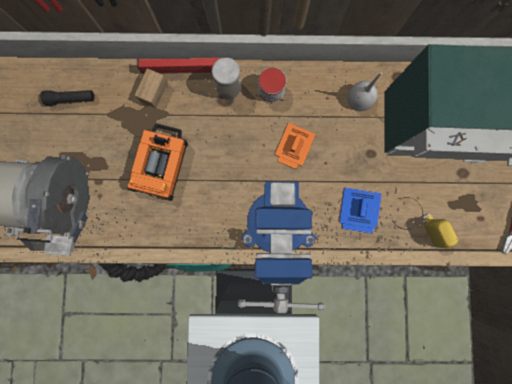

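View pics/scene1.png

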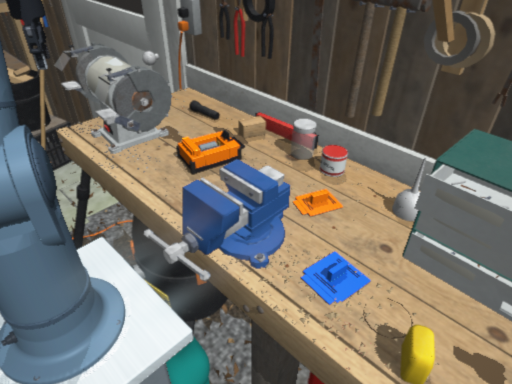

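The top view shows the lamp at about (158,163), the orange cover at (296,145), the blue cover at (361,210) and the vise at (282,230). I'll enlarge the lamp and the orange cover.

```bash
cat > h.py <<'E'
import numpy as np,cv2
from cell import arm
from scipy.spatial.transform import Rotation as Rot
def ray(c,u,v,z):
    R,t=np.array(c["R"]),np.array(c["t"]);C=-R.T@t
    d=R.T@np.array([(u-c["cx"])/c["fx"],(v-c["cy"])/c["fy"],1]); return C+d*(z-C[2])/d[2]
def proj(c,X):
    p=np.atleast_2d(X)@np.array(c["R"]).T+np.array(c["t"]); return np.c_[c["fx"]*p[:,0]/p[:,2]+c["cx"],c["fy"]*p[:,1]/p[:,2]+c["cy"]]
E
python3 - <<'E'
import cv2,numpy as np
im=cv2.imread("pics/top1.png")
a=cv2.resize(im[115:205,120:200],None,fx=5,fy=5,interpolation=cv2.INTER_CUBIC)
b=cv2.resize(im[115:205,265:330],None,fx=5,fy=5,interpolation=cv2.INTER_CUBIC)
cv2.imwrite("pics/crop1.png",np.hstack([a,b]))
E
```

```text
(no output)
```

View pics/crop1.png

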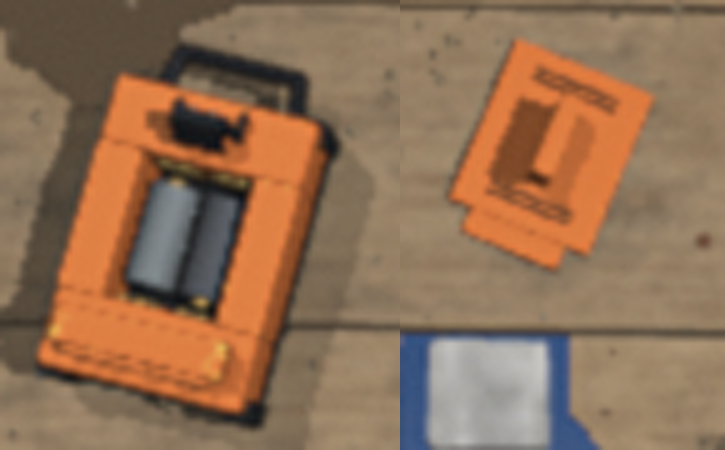

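The crop shows the lamp with its catch at the top of the image (far end, world +x) and its bridge at the bottom. The cover's lip also points down. I'll fit both poses to their corners.

Run:
```python
from h import *
from scipy.optimize import least_squares
c=arm.calibration("top")
def fit(name,uv,P,x0):
    uv=np.array(uv,float);P=np.array(P,float)/1000
    def X(p): 
        R=Rot.from_euler('z',p[2]).as_matrix(); return P@R.T+[p[0],p[1],0]
    r=least_squares(lambda p:(proj(c,X(p))-uv).ravel(),x0)
    print(name,r.x[:2].round(4),np.degrees(r.x[2]).round(2),r.fun.reshape(-1,2).round(1).tolist())
# crop pixel centres -> original: /5 offset
f=lambda u,v,ox: (ox+(u+.5)/5-.5,115+(v+.5)/5-.5)
fit("lamp",[f(120,75,120),f(322,120,120),f(40,355,120),f(243,412,120)],[[75,50,50],[75,-50,50],[-75,50,50],[-75,-50,50]],[.5,.3,0])
fit("cover",[f(115,38,265),f(253,97,265),f(190,255,265),f(50,197,265),f(67,230,265),f(158,270,265)],[[103,38,5],[103,-38,5],[13,-38,5],[13,38,5],[0,26,4],[0,-26,4]],[.5,0,0])
```

```text
lamp [0.5152 0.2361] -13.41 [[0.5, -2.0], [0.4, -1.1], [-0.6, 2.1], [-0.3, 0.9]]
cover [ 0.5214 -0.0802] -21.75 [[0.3, -0.1], [0.5, -0.7], [0.0, 0.1], [0.1, 0.3], [-0.9, 0.3], [0.0, 0.1]]
```

```bash
cat >> h.py <<'E'
def goal(pos,yaw,tilt=0,ax=None):
    """tool-frame shift (mm) and turn (deg) from the measured pose; yaw (deg) = object's x axis, tool x opposite; tilt (deg): object's back raised"""
    s=arm.observe();R0=Rot.from_rotvec(s["orientation"])
    B=Rot.from_euler('z',yaw,degrees=True)*Rot.from_euler('y',-tilt,degrees=True)  # object frame
    R1=B*Rot.from_matrix(np.diag([-1.,1,-1]))
    d=R0.inv().apply(np.array(pos)-s["eef_pos"])*1000
    print("shift",d.round(1),"turn",(R0.inv()*R1).as_rotvec(degrees=True).round(2),"| t",s["time"],"pos",s["eef_pos"].round(4),"F",s["force"].round(1),"grip",round(s["grip_width"],4))
E
python3 -c "
from h import *
s=arm.observe();print((Rot.from_rotvec(s['orientation']).as_matrix()).round(3))
c=arm.calibration('wrist');R=np.array(c['R']);print(-R.T@c['t']-s['eef_pos'],R[2],c['fx'])
goal([.2705,.590,.41],-13.4);goal([.50,.24,.36],-13.4)"
```

```text
[[-0.909  0.417 -0.001]
 [ 0.417  0.909 -0.002]
 [-0.    -0.002 -1.   ]]
[-0.06635105  0.03173704  0.14302534] [ 0.26273911 -0.1233012  -0.9569561 ] 345.44103344781803
shift [-1.0e-01 -5.0e-01 -1.8e+02] turn [-1.400e-01 -1.000e-02 -1.122e+01] | t 0.1 pos [0.2705 0.5901 0.23  ] F [-0.2 -0.2 -0.4] grip 0.0856
shift [-354.5 -223.  -129.4] turn [-1.400e-01 -1.000e-02 -1.122e+01] | t 0.1 pos [0.2705 0.5901 0.23  ] F [-0.2 -0.2 -0.4] grip 0.0856
```

```bash
python3 -m crank '[1,0,0,-180,0,0,0, 1,0,0,-180,0,0,0, 1,0,0,-180,0,0,0, 1,0,0,-180,0,0,0, 1,-354,-223,-180,0,0,-11, 1,-354,-223,-180,0,0,-11, 1,-354,-223,-180,0,0,-11, 1,-354,-223,-180,0,0,-11, 1,-354,-223,-180,0,0,-11, 1,-354,-223,-180,0,0,-11, 1,-354,-223,-180,0,0,-11, 1,-354,-223,-180,0,0,-11]'; python3 -c "
from h import *
goal([.49,.24,.30],-13.4)"
```

```text
time: 1.3
eef_pos: [0.4901, 0.254, 0.4108]
orientation: [-0.372, -3.119, 0.0]
force: [1.8, 0.2, -0.4]
grip_width: 0.0854
gripper_force: 0.0
shift [ -3.3 -13.6 110.8] turn [-0.02 -0.04 -0.21] | t 1.3 pos [0.4901 0.254  0.4108] F [ 1.8  0.2 -0.4] grip 0.0854
```

```bash
python3 -m crank '[1,-3,-13,110,0,0,0, 1,-3,-13,110,0,0,0, 1,-3,-13,110,0,0,0, 1,-3,-13,110,0,0,0]'; python3 -c "
from h import *
import pickle
c=arm.calibration('wrist');im=arm.camera('wrist');cv2.imwrite('pics/w1.png',im);pickle.dump(c,open('w1.pkl','wb'))
P=[[x,y,50] for x in(75,-75) for y in (50,-50)]
R=Rot.from_euler('z',-13.4,degrees=True)
print(proj(c,R.apply(np.array(P)/1000)+[.5152,.2361,0]).round(0))"
```

```text
time: 1.7
eef_pos: [0.4878, 0.242, 0.2988]
orientation: [-0.372, -3.115, 0.006]
force: [-0.7, 0.7, 0.4]
grip_width: 0.0854
gripper_force: 0.0
[[298. 237.]
 [217. 237.]
 [302. 112.]
 [212. 113.]]
```

View pics/w1.png

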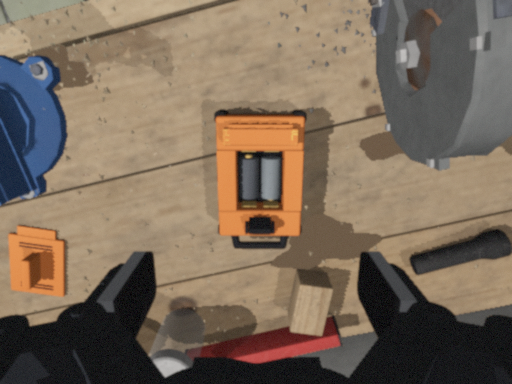

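The wrist view shows the lamp centred at about (260,175), with its catch at (260,225) and its bridge at the top. The projected corners agree to 2–3 px. The orange cover is at (38,262). One enlarged crop will refine both.

Run:
```python
import cv2,numpy as np
im=cv2.imread("pics/w1.png")
a=cv2.resize(im[100:250,200:320],None,fx=4,fy=4,interpolation=cv2.INTER_CUBIC)
b=cv2.resize(im[215:305,0:75],None,fx=4,fy=4,interpolation=cv2.INTER_CUBIC)
o=np.zeros((600,780,3),np.uint8);o[:,:480]=a;o[:360,480:]=b
cv2.imwrite("pics/crop2.png",o)
```

```text
(no output)
```

View pics/crop2.png

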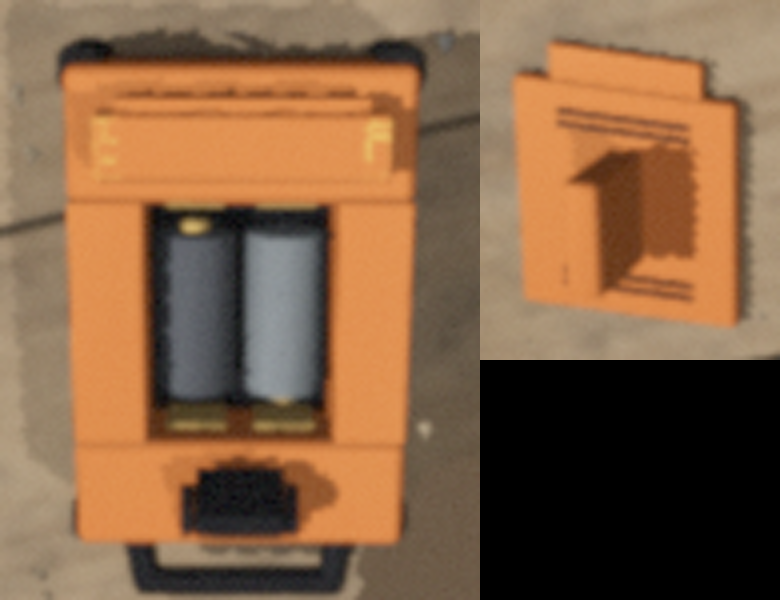

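Run:
```python
from h import *
import pickle
from scipy.optimize import least_squares
c=pickle.load(open("w1.pkl","rb"))
def fit(name,uv,P,x0):
    uv=np.array(uv,float);P=np.array(P,float)/1000
    X=lambda p:P@Rot.from_euler('z',p[2]).as_matrix().T+[p[0],p[1],0]
    r=least_squares(lambda p:(proj(c,X(p))-uv).ravel(),x0)
    print(name,r.x[:2].round(4),np.degrees(r.x[2]).round(2),r.fun.reshape(-1,2).round(1).tolist())
f=lambda u,v,ox,oy:(ox+(u+.5)/4-.5,oy+(v+.5)/4-.5)
fit("lamp",[f(*p,200,100) for p in[(150,203),(332,203),(330,437),(150,437),(80,543),(402,543)]],[[-36,-28,50],[-36,28,50],[36,28,50],[36,-28,50],[75,-50,50],[75,50,50]],[.5,.3,0])
fit("cover",[f(*p,0,215) for p in[(70,42),(223,62),(35,75),(260,103),(47,300),(257,325)]],[[0,-26,4],[0,26,4],[13,-38,5],[13,38,5],[103,-38,5],[103,38,5]],[.5,0,0])
```

```text
lamp [0.5173 0.2386] -13.51 [[-1.8, -1.6], [1.7, -1.7], [0.9, -0.7], [-0.6, -0.6], [-0.4, 2.7], [0.1, 2.7]]
cover [ 0.5239 -0.0778] -22.31 [[-0.0, -0.1], [0.2, 0.3], [-0.2, -0.6], [-0.6, 0.1], [0.1, -0.2], [0.6, 0.6]]
```

```bash
python3 -c "
from h import *
goal([.5786,-.1015,.20],-22)
goal([.5786,-.1015,.06],-22)"
```

```text
shift [-167.5 -314.5  101.8] turn [0.01 0.   8.43] | t 1.75 pos [0.4896 0.2435 0.3019] F [0.6 0.9 0.5] grip 0.0855
shift [-167.5 -314.6  241.8] turn [0.01 0.   8.43] | t 1.75 pos [0.4896 0.2435 0.3019] F [0.6 0.9 0.5] grip 0.0855
```

```bash
python3 -m crank '[1,-167,-314,100,0,0,8.4, 1,-167,-314,100,0,0,8.4, 1,-167,-314,100,0,0,8.4, 1,-167,-314,100,0,0,8.4, 1,-167,-314,100,0,0,8.4, 1,-167,-314,100,0,0,8.4, 1,-167,-314,100,0,0,8.4, 1,-167,-314,100,0,0,8.4, 1,-167,-314,215,0,0,8.4, 1,-167,-314,215,0,0,8.4, 1,-167,-314,215,0,0,8.4, 1,-167,-314,215,0,0,8.4]'; python3 -c "
from h import *
import pickle
c=arm.calibration('wrist');im=arm.camera('wrist');cv2.imwrite('pics/w2.png',im);pickle.dump(c,open('w2.pkl','wb'))
P=[[0,-26,4],[0,26,4],[13,-38,5],[13,38,5],[103,-38,5],[103,38,5],[36,0,30],[80,0,30]]
R=Rot.from_euler('z',-22,degrees=True)
print(proj(c,R.apply(np.array(P)/1000)+[.523,-.079,0]).round(0).tolist())
goal([.5786,-.1015,.008],-22)"
```

```text
time: 2.95
eef_pos: [0.5785, -0.1003, 0.0859]
orientation: [-0.596, -3.083, -0.0]
force: [0.4, -0.0, 0.8]
grip_width: 0.0854
gripper_force: 0.0
[[213.0, 110.0], [295.0, 110.0], [195.0, 131.0], [313.0, 131.0], [201.0, 257.0], [307.0, 257.0], [253.0, 175.0], [253.0, 243.0]]
shift [ 1.4 -1.2 79.9] turn [0.05 0.13 0.1 ] | t 3.0 pos [ 0.5801 -0.1009  0.0879] F [0.6 0.7 0.6] grip 0.0857
```

View pics/w2.png

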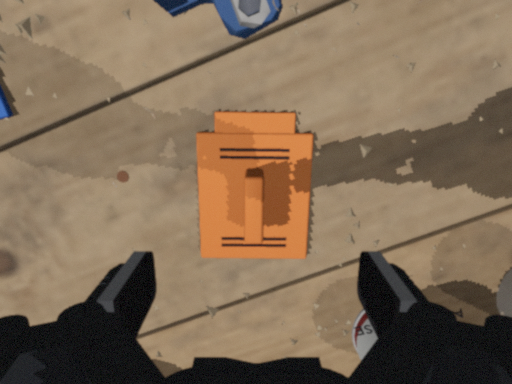

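The cover matches the prediction within 2 px: lip at (215–296,112), plate at (197–313,133), fin at (254,205). I'll go down and grip.

```bash
python3 -m crank '[1,1,-1,40,0,0,0, 1,1,-1,70,0,0,0, 1,1,-1,79,0,0,0, 1,1,-1,79,0,0,0, 1,1,-1,79,0,0,0, 0,1,-1,79,0,0,0, 0,1,-1,79,0,0,0, 0,1,-1,79,0,0,0, 0,1,-1,79,0,0,0, 0,1,-1,79,0,0,0, 0,1,-1,79,0,0,0, 0,1,-1,79,0,0,0]' 90; python3 -c "
from h import *
goal([.5786,-.1015,.008],-22)"
```

```text
time: 4.2
eef_pos: [0.5769, -0.1025, 0.0077]
orientation: [0.6, 3.083, 0.0]
force: [-1.0, 0.1, 2.9]
grip_width: 0.0099
gripper_force: 91.1
shift [-1.2  1.5 -0.3] turn [ 0.01  0.04 -0.03] | t 4.2 pos [ 0.5769 -0.1025  0.0077] F [-1.   0.1  2.9] grip 0.0099
```

```bash
cat >> h.py <<'E'
L=np.array([.518,.238,0]);LY=-13.5;G=np.array([.0588,0,.0077])
def cov(x,z,tilt,y=0,yaw=LY):
    "goal for cover origin at lamp-frame x,y,z (mm)"
    B=Rot.from_euler('z',yaw,degrees=True)*Rot.from_euler('y',-tilt,degrees=True)
    O=L+Rot.from_euler('z',LY,degrees=True).apply(np.array([x,y,z])/1000)
    goal(O+B.apply(G),yaw,tilt)
E
python3 -c "
from h import *
cov(-30,110,19)"
```

```text
shift [ 159.4  297.  -128.8] turn [ -1.41 -18.93  -8.45] | t 4.2 pos [ 0.5769 -0.1025  0.0077] F [-1.   0.1  2.9] grip 0.0099
```

```bash
python3 -m crank '[0,0,0,-40,0,0,0, 0,0,0,-90,0,0,0, 0,0,0,-140,0,0,0, 0,40,74,-140,0,0,0, 0,80,148,-140,-0.7,-9,-4, 0,120,222,-135,-1.4,-18,-8, 0,159,297,-129,-1.4,-18.9,-8.4, 0,159,297,-129,-1.4,-18.9,-8.4, 0,159,297,-129,-1.4,-18.9,-8.4, 0,159,297,-129,-1.4,-18.9,-8.4, 0,159,297,-129,-1.4,-18.9,-8.4, 0,159,297,-129,-1.4,-18.9,-8.4]'; python3 -c "
from h import *
cov(-30,110,19)"
```

```text
time: 5.4
eef_pos: [0.5396, 0.2337, 0.1356]
orientation: [0.327, 2.795, -0.057]
force: [0.4, -0.5, -0.5]
grip_width: 0.0104
gripper_force: 90.6
shift [-1.3 -0.9 -0.5] turn [-0.05 -0.12  0.15] | t 5.4 pos [0.5396 0.2337 0.1356] F [ 0.4 -0.5 -0.5] grip 0.0104
```

```bash
python3 -c "
from h import *
c=arm.calibration('wrist');im=arm.camera('wrist')[:320,120:400];s=arm.observe()
cv2.imwrite('pics/w3.png',cv2.resize(im,None,fx=1.87,fy=1.87,interpolation=cv2.INTER_CUBIC))
RL=Rot.from_euler('z',LY,degrees=True)
P=np.array([[-45,-32,66],[-45,32,66],[-36,-28,50],[-36,28,50],[-75,-50,50],[-75,50,50]])/1000
f=lambda p:((p-[120,0]+.5)*1.87-.5).round(0).tolist()
print('lamp',f(proj(c,RL.apply(P)+L)))
T=Rot.from_rotvec(s['orientation']);B=T*Rot.from_matrix(np.diag([-1.,1,-1]))
O=s['eef_pos']-B.apply(G)
Q=np.array([[0,-26,4],[0,26,4],[13,-38,5],[13,38,5]])/1000
print('cov',f(proj(c,B.apply(Q)+O)))"
```

```text
lamp [[132.0, 113.0], [368.0, 114.0], [157.0, 130.0], [344.0, 130.0], [61.0, -21.0], [440.0, -20.0]]
cov [[128.0, 234.0], [360.0, 234.0], [78.0, 291.0], [410.0, 292.0]]
```

View pics/w3.png

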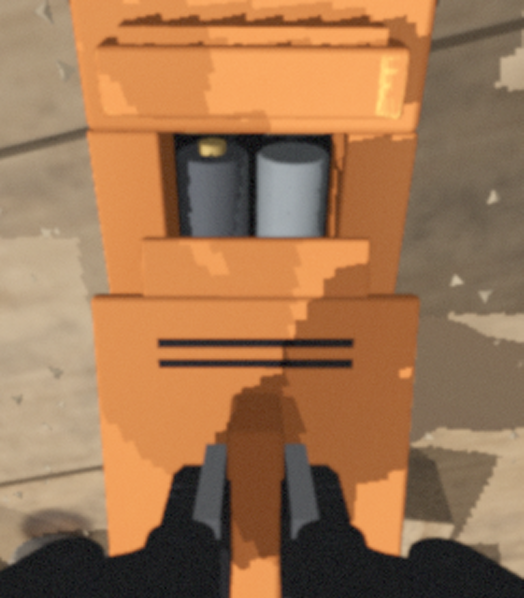

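The cover sits straight in the grip with its lip at (142–369,239), about 2.5 mm off the estimate sideways. Relative to the lamp (bay edge at row 131) it is centred within about 1 mm. I'll lower it in front of the slot.

```bash
python3 -c "
from h import *
cov(-36,58,19)
cov(-37,50,19)"
```

```text
shift [22.1  1.3 46.5] turn [-0.14 -0.12 -0.03] | t 5.45 pos [0.54   0.2315 0.1356] F [-0.2 -0.6 -0.8] grip 0.0101
shift [25.6  1.3 53.8] turn [-0.14 -0.12 -0.03] | t 5.45 pos [0.54   0.2315 0.1356] F [-0.2 -0.6 -0.8] grip 0.0101
```

```bash
python3 -m crank '[0,11,0,23,0,0,0, 0,22,0,42,0,0,0, 0,22,0,46,0,0,0, 0,22,0,46,0,0,0, 0,23,0,48,0,0,0, 0,23,0,48,0,0,0]'; python3 -m crank '[0,0.5,0,1.5,0,0,0, 0,0.5,0,1.5,0,0,0, 0,0.5,0,1.5,0,0,0]'|grep -E "force|pos";python3 -m crank '[0,0.5,0,1.5,0,0,0, 0,0.5,0,1.5,0,0,0, 0,0.5,0,1.5,0,0,0]'|grep -E "force|pos"; python3 -c "
from h import *
cov(-37,52,19)"
```

```text
time: 6.05
eef_pos: [0.5356, 0.2339, 0.0845]
orientation: [0.334, 2.792, -0.054]
force: [-0.2, -0.4, -0.4]
grip_width: 0.0105
gripper_force: 90.6
eef_pos: [0.5347, 0.2342, 0.0821]
force: [-0.2, -0.8, -0.3]
gripper_force: 90.6
eef_pos: [0.5344, 0.234, 0.0801]
force: [0.2, 0.5, -0.8]
gripper_force: 90.6
shift [1.3 0.  1.3] turn [-0.03 -0.08 -0.03] | t 6.65 pos [0.5344 0.234  0.0801] F [ 0.2  0.5 -0.8] grip 0.0102
```

```bash
for i in 1 2 3; do python3 -m crank '[0,0.7,0,1,0,0,0, 0,0.7,0,1,0,0,0, 0,0.7,0,1,0,0,0]'|grep -E "force|pos"; done; python3 -c "
from h import *
cov(-37,52,19)"
```

```text
eef_pos: [0.5341, 0.2341, 0.079]
force: [0.0, -0.3, -0.2]
gripper_force: 90.6
eef_pos: [0.5338, 0.2342, 0.0778]
force: [-0.2, -0.2, -0.4]
gripper_force: 90.6
eef_pos: [0.5335, 0.2343, 0.0767]
force: [0.4, -0.1, -0.1]
gripper_force: 90.6
shift [-0.7 -0.  -1.6] turn [-0.02 -0.07 -0.04] | t 7.55 pos [0.5335 0.2343 0.0767] F [ 0.4 -0.1 -0.1] grip 0.0098
```

```bash
python3 -m crank '[0,-0.6,0,-2,0,0,0, 0,-0.6,0,-2,0,0,0, 0,4,0,-3.5,0,0,0, 0,8,0,-5,0,0,0, 0,8,0,-5,0,0,0]'|grep -E "force|pos"; for i in 1 2 ; do python3 -m crank '[0,0.3,0,1,0,0,0, 0,0.3,0,1,0,0,0, 0,0.3,0,1,0,0,0]'|grep -E "force|pos"; done; python3 -c "
from h import *
cov(-37,52,19)"
```

```text
eef_pos: [0.5235, 0.2368, 0.0785]
force: [-0.2, 0.4, -0.8]
gripper_force: 90.6
eef_pos: [0.5248, 0.2364, 0.0778]
force: [-0.5, 0.6, -0.9]
gripper_force: 90.6
eef_pos: [0.5247, 0.2363, 0.0767]
force: [0.0, 0.1, -0.2]
gripper_force: 90.6
shift [-9.2  0.1  1.3] turn [-0.03 -0.07 -0.05] | t 8.65 pos [0.5247 0.2363 0.0767] F [ 0.   0.1 -0.2] grip 0.01
```

```bash
for i in 1 2 ; do python3 -m crank '[0,1.9,0,-0.65,0,0,0, 0,3.8,0,-1.3,0,0,0, 0,3.8,0,-1.3,0,0,0]'|grep -E "force|pos"; done; python3 -c "
from h import *
cov(-54,51,19)"
```

```text
eef_pos: [0.5203, 0.2375, 0.0766]
force: [-1.0, 1.2, 0.1]
gripper_force: 90.6
eef_pos: [0.5165, 0.2385, 0.0767]
force: [0.5, 0.7, -1.0]
gripper_force: 90.6
shift [-0.9 -0.1 -0.5] turn [-0.02 -0.09 -0.01] | t 9.25 pos [0.5165 0.2385 0.0767] F [ 0.5  0.7 -1. ] grip 0.0104
```

```bash
for i in 1 2 ; do python3 -m crank '[0,1.9,0,-0.65,0,0,0, 0,1.9,0,-0.65,0,0,0, 0,1.9,0,-0.65,0,0,0]'|grep -E "force|pos"; done; python3 -c "
from h import *
c=arm.calibration('wrist');im=arm.camera('wrist')[:320,120:400]
cv2.imwrite('pics/w4.png',cv2.resize(im,None,fx=1.87,fy=1.87,interpolation=cv2.INTER_CUBIC))
cov(-54,51,19)"
```

```text
eef_pos: [0.5152, 0.2387, 0.0769]
force: [0.2, -0.0, -1.0]
gripper_force: 90.5
eef_pos: [0.5148, 0.2388, 0.0775]
force: [5.4, -1.3, -3.3]
gripper_force: 89.8
shift [-2.2 -0.   0.8] turn [ 0.04  0.09 -0.11] | t 9.9 pos [0.5148 0.2388 0.0775] F [ 5.7 -0.3 -3. ] grip 0.0095
```

View pics/w4.png

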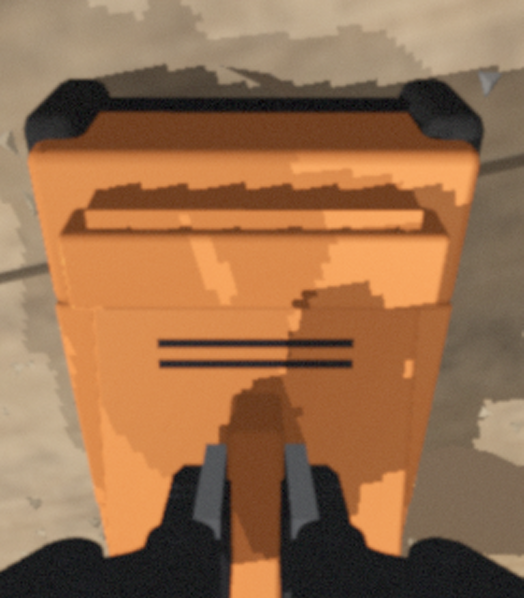

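The lip is under the bridge and the plate shoulders are at the cheeks (row 305). The contact force of 5 N confirms it is seated. Next is the pivot down.

```bash
python3 -c "
from h import *
for x,z,t in((-55.8,51,16),(-55.5,51,13),(-55.3,51,10),(-55.3,50.5,7),(-55.3,50,4),(-55.3,50,2),(-55.3,49,0)): cov(x,z,t)"|cut -d'|' -f1
```

```text
shift [-0.8 -0.   3.3] turn [ 0.04  3.09 -0.11] 
shift [-1.3 -0.   6.5] turn [ 0.04  6.09 -0.11] 
shift [-1.5 -0.   9.7] turn [ 0.05  9.09 -0.11] 
shift [-1.1 -0.  13.3] turn [ 0.05 12.09 -0.11] 
shift [-0.6 -0.  16.8] turn [ 0.05 15.09 -0.1 ] 
shift [-0.3 -0.  18.9] turn [ 0.05 17.09 -0.1 ] 
shift [ 0.4 -0.  21.9] turn [ 0.06 19.09 -0.1 ]
```

```bash
python3 -m crank '[0,-0.8,0,3.3,0,3,0, 0,-0.8,0,3.3,0,3,0, 0,-1.3,0,6.5,0,6,0, 0,-1.3,0,6.5,0,6,0, 0,-1.5,0,9.7,0,9,0, 0,-1.5,0,9.7,0,9,0, 0,-1.5,0,9.7,0,9,0]' 120 |grep -E "force|pos|ori"; python3 -c "
from h import *
for x,z,t in((-55.3,50.5,7),(-55.3,50,4),(-55.3,50,2),(-55.3,49,0),(-55.3,47,-1)): cov(x,z,t)"
```

```text
eef_pos: [0.5171, 0.2381, 0.0679]
orientation: [0.35, 2.947, -0.032]
force: [2.6, -2.2, 0.6]
gripper_force: 120.2
shift [-2.5  0.1  3. ] turn [-0.04  3.02 -0.02] | t 10.6 pos [0.5171 0.2381 0.0679] F [ 2.6 -2.2  0.6] grip 0.0095
shift [-2.6  0.1  6.6] turn [-0.04  6.02 -0.03] | t 10.6 pos [0.5171 0.2381 0.0679] F [ 2.6 -2.2  0.6] grip 0.0095
shift [-2.6  0.1  8.7] turn [-0.04  8.02 -0.03] | t 10.6 pos [0.5171 0.2381 0.0679] F [ 2.6 -2.2  0.6] grip 0.0095
shift [-2.4  0.1 11.8] turn [-0.04 10.02 -0.03] | t 10.6 pos [0.5171 0.2381 0.0679] F [ 2.6 -2.2  0.6] grip 0.0095
shift [-1.9  0.1 14.8] turn [-0.04 11.02 -0.03] | t 10.6 pos [0.5171 0.2381 0.0679] F [ 2.6 -2.2  0.6] grip 0.0095
```

```bash
python3 -m crank '[0,-0.7,0,3,0,3,0, 0,-0.7,0,3,0,3,0, 0,-0.7,0,3,0,3,0]' |grep -E "force|pos|ori"; python3 -m crank '[0,-0.1,0,3.5,0,3,0, 0,-0.1,0,3.5,0,3,0, 0,-0.1,0,3.5,0,3,0]' |grep -E "force|pos|ori";python3 -c "
from h import *
for x,z,t in((-56.3,50,2),(-56.3,49,0),(-56.3,47,-1)): cov(x,z,t)"
```

```text
eef_pos: [0.5178, 0.2384, 0.0649]
orientation: [0.355, 3.0, -0.022]
force: [1.6, -0.3, -0.3]
gripper_force: 120.2
eef_pos: [0.5182, 0.2384, 0.0617]
orientation: [0.361, 3.052, -0.013]
force: [-0.2, -0.5, 2.6]
gripper_force: 120.6
shift [-2.  -0.4  2.1] turn [-0.02  1.95 -0.01] | t 11.2 pos [0.5182 0.2384 0.0617] F [-0.2 -0.5  2.6] grip 0.0094
shift [-2.1 -0.4  5.2] turn [-0.02  3.95 -0.01] | t 11.2 pos [0.5182 0.2384 0.0617] F [-0.2 -0.5  2.6] grip 0.0094
shift [-2.  -0.4  8.2] turn [-0.02  4.95 -0.01] | t 11.2 pos [0.5182 0.2384 0.0617] F [-0.2 -0.5  2.6] grip 0.0094
```

```bash
python3 -m crank '[0,-0.7,0,2,0,2,0, 0,-0.7,0,2,0,2,0, 0,-0.7,0,2,0,2,0]' |grep -E "force|pos|ori"; python3 -m crank '[0,0,0,2,0,1.5,0, 0,0,0,2,0,1.5,0, 0,0,0,2,0,1.5,0]' |grep -E "force|pos|ori";python3 -c "
from h import *
for x,z,t in((-56.3,49,0),(-56.3,47,-1)): cov(x,z,t)"
```

```text
eef_pos: [0.5186, 0.2382, 0.0595]
orientation: [0.365, 3.087, -0.007]
force: [-0.8, 0.8, 2.2]
gripper_force: 120.5
eef_pos: [0.5198, 0.2378, 0.0578]
orientation: [0.37, 3.113, -0.001]
force: [-0.4, -0.2, 3.3]
gripper_force: 120.8
shift [-0.7 -0.2  1.1] turn [-0.    0.4  -0.04] | t 11.8 pos [0.5198 0.2378 0.0578] F [-0.4 -0.2  3.3] grip 0.0094
shift [-0.8 -0.2  4.2] turn [-0.    1.4  -0.04] | t 11.8 pos [0.5198 0.2378 0.0578] F [-0.4 -0.2  3.3] grip 0.0094
```

```bash
python3 -m crank '[0,0,0,1.5,0,1,0, 0,0,0,1.5,0,1,0, 0,0,0,1.5,0,1,0]' |grep -E "force|pos|ori"; python3 -m crank '[0,0,0,1.5,0,1,0, 0,0,0,1.5,0,1,0, 0,0,0,1.5,0,1,0]' |grep -E "force|pos|ori";python3 -c "
from h import *
cov(-56.3,50,0)
print(arm.observe()['moment'])
im=np.hstack([cv2.resize(arm.camera('scene')[120:190,160:260],None,fx=4,fy=4,interpolation=cv2.INTER_CUBIC),cv2.resize(arm.camera('wrist')[100:310,120:400],(373,280))])
cv2.imwrite('pics/w5.png',im)"
```

```text
eef_pos: [0.5204, 0.2382, 0.0578]
orientation: [-0.369, -3.11, -0.003]
force: [-3.9, -0.9, 10.4]
gripper_force: 121.8
eef_pos: [0.5209, 0.2384, 0.0582]
orientation: [-0.367, -3.093, -0.008]
force: [-8.0, -2.0, 20.9]
gripper_force: 123.1
shift [ 0.2 -1.1  0.5] turn [ 0.1  -1.54 -0.02] | t 12.4 pos [0.5209 0.2384 0.0582] F [-8.  -2.  20.9] grip 0.01
[-0.65827504  0.95841242 -0.05487084]
```

View pics/w5.png

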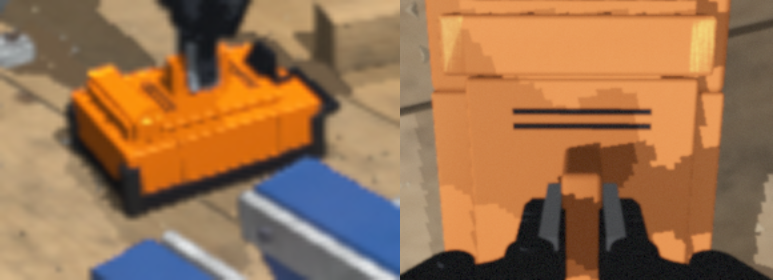

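Force is building stiffly with no further descent, so it looks nearly or fully shut. I'll press once more, relax, release and check.

```bash
python3 -m crank '[0,0,0,1.5,0,0.5,0, 0,0,0,1.5,0,0.5,0, 0,0,0,3,0,1,0, 0,0,0,3,0,1,0]' |grep -E "force|pos|ori"; python3 -m crank '[0,0,0,-3,0,-2,0, 0,0,0,-5,0,-3,0, 0,0,0,-5,0,-3,0]' |grep -E "force|pos|ori"
```

```text
eef_pos: [0.5213, 0.2389, 0.0575]
orientation: [-0.364, -3.076, -0.012]
force: [-11.9, -3.4, 32.0]
gripper_force: 125.6
eef_pos: [0.5223, 0.2383, 0.0581]
orientation: [0.369, 3.107, 0.002]
force: [3.7, 1.0, 4.6]
gripper_force: 121.4
```

```bash
python3 -m crank '[0.6,0,0,0,0,0,0, 0.6,0,0,0,0,0,0, 0.6,0,0,0,0,0,0, 0.6,0,0,0,0,0,0, 0.6,0,0,-40,0,0,0, 0.6,0,0,-80,0,0,0, 0.6,0,0,-120,0,0,0, 0.6,0,0,-120,0,0,0, 0.6,0,0,-120,0,0,0]'; python3 -c "
from h import *
c=arm.calibration('wrist');w=arm.camera('wrist')
RL=Rot.from_euler('z',LY,degrees=True)
P=np.array([[-45,0,50],[45,38,55],[45,-38,55],[-43,38,55],[-43,-38,55]])/1000
print(proj(c,RL.apply(P)+L).round(0).tolist())
im=np.hstack([cv2.resize(arm.camera('scene')[120:190,160:260],None,fx=4,fy=4,interpolation=cv2.INTER_CUBIC),cv2.resize(w[60:270,150:360],None,fx=1.9,fy=1.9,interpolation=cv2.INTER_CUBIC)[:280]]) if 0 else None
a=cv2.resize(arm.camera('scene')[120:190,170:250],None,fx=5,fy=5,interpolation=cv2.INTER_CUBIC)
b=cv2.resize(w[40:290,150:350],(400,500),interpolation=cv2.INTER_CUBIC)
o=np.zeros((500,800,3),np.uint8);o[:350,:400]=a;o[:,400:]=b;cv2.imwrite('pics/w6.png',o)"
```

```text
time: 14.1
eef_pos: [0.5199, 0.2381, 0.1779]
orientation: [0.369, 3.11, 0.001]
force: [0.1, 0.4, -0.7]
grip_width: 0.0512
gripper_force: 0.0
[[254.0, 121.0], [300.0, 231.0], [209.0, 231.0], [304.0, 124.0], [204.0, 125.0]]
```

View pics/w6.png

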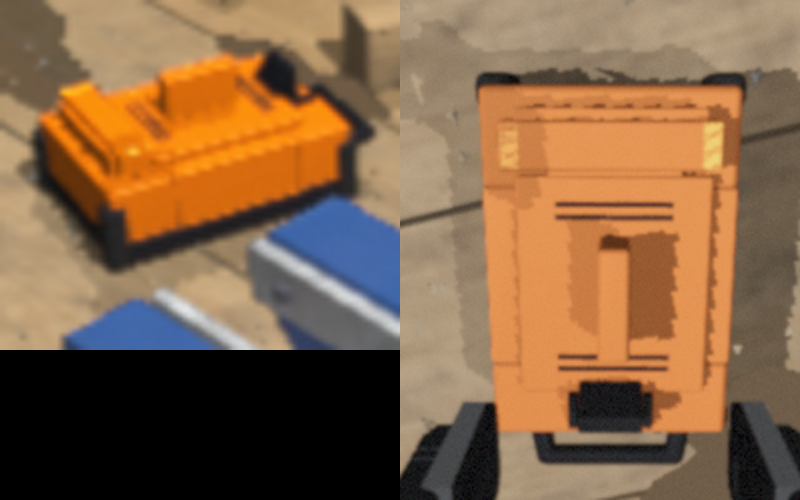

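```bash
python3 -c "
from h import *
import pickle
RL=Rot.from_euler('z',LY,degrees=True)
P=np.array([[41,0,73],[58,0,73],[75,0,50],[47,30,55],[-42.5,30,55]])/1000
c=pickle.load(open('w1.pkl','rb'));print((proj(c,RL.apply(P)+L)[:,1]-100)*4)
c=arm.calibration('wrist');print((proj(c,RL.apply(P)+L)[:,1]-40)*2)
P[:2,0]+=.006;print((proj(c,RL.apply(P)+L)[:2,1]-40)*2)"
```

```text
[478.96957612 533.88458845 554.69962126 475.72307663 177.7185099 ]
[399.35696052 438.68284769 448.21433345 393.98171947 176.43169184]
[413.40372788 452.21967958]
```

The cover lies flat with its front edge at the bridge (row 177). The catch (rows 381–430) overlaps its back edge (row 388) and sits at its rest position. The gripper is clear, so I'm handing in.

```bash
python3 -c "
from cell import arm
print(arm.close_job())"
```

```text
the job is handed in; nothing more can be done
None
```

The orange cover is hooked under the bridge and shut flat under the catch, the blue cover was not touched, and the job is handed in; the hand-in returned no verdict, so this rests on the last pictures and force readings.

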